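Push a sawing offcut through the flap of the offcut box

ROBOT

A 7-joint arm with a two-finger parallel gripper is mounted at the origin on the work surface. World frame = base frame: x ahead of the robot, y to its left, z up, the work surface at z = 0. Lengths are in mm, angles in rad, forces in N, time in s.
With the tool pointing down it reaches from about 425 to 1025 mm from the base axis. Payload 9.4 kg.
Tool frame: the origin (TCP) lies on the mounting face of the last link; the fingertips stand 186 mm ahead of it and the grasp point (between the pads) lies 167 mm ahead of it; x points along the fingers, z is the direction in which the jaws open and shut, and the axes are right-handed (so a half turn about x gives the same grasp; the last joint's range is limited). The gripper opens to 93 mm and grips with 3 to 60 N. Pads are 15 mm wide; open, the fingers measure 128 mm over their backs; the gripper's body (75 mm by 188 mm) begins 65 mm behind the grasp point.
Start: joints at [-1.336, 0.599, -0.003, 1.599, 0.002, 0.943, -0.08], TCP at [222.406, 690.043, 404.718] pointing down, gripper open.
Joint ranges: [-2.57, 2.57], [-0.35, 1.97], [-1.29, 1.29], [0.11, 2.56], [-1.05, 4.19], [0.11, 1.86], [-2.63, 2.63]. Speed limits (rad/s): [2.22, 2.22, 3.01, 3.01, 3.14, 3.14, 3.14].

INTERFACE

Orientations are given as a unit quaternion [x, y, z, w].
In Python, from workcell import readout, eyes, workorder, finder gives the robot as it stands.
- The arm moves only by the shell command python3 -m handwheel 'ROWS' [OPENING] [FORCE]. ROWS is JSON, one flat list of numbers, 4 for each row, row after row: the shift along the tool's x, y, z in units of 25 mm (1.0 is 25 mm), then the turn about the tool's x in units of 5 degrees (1.0 is 5 degrees). In form: [dx, dy, dz, turn, dx, dy, dz, turn, ...]. A call has 1 to 12 rows; each row shifts and turns the commanded pose from where the row before left it, along the tool's axes as they then stand; what a row does not reach is not made up. A row lasts 1/8 s, in which the tool goes at most 62.5 mm and 10.7 degrees, less where a joint would pass 70% of its speed; a pose out of reach is approached as far as the arm can. A call is refused whole if a number of a shift passes 1 or a number of a turn 1, either way. A call with a gripper value outside its range is refused whole. OPENING is the finger opening in mm, from 0 to 93, set as the call begins (- or left out, the last holds). The fingers move at their own pace and stop on an object; FORCE is the grip in N (left out, the last holds). Time passes only in rows, so rows that do not move let the fingers close. It gives the time, the measured TCP pose, the force and the opening at its end, in the units of the state.
- readout.get_state(): the state, without advancing time (a new reading comes with each control period).
- eyes.read_camera(name): name is "side" or "top"; returns (picture, depth): 384x512x3 uint8, blue, green, red; 384x512 float32, mm along the optical axis (not along the pixel's ray), 0 where there is no reading.
- eyes.camera_model(name): a dict with "intrinsics" (3x3 intrinsics, pixels), "R" (3x3) and "t" (3): a world point X has camera coordinates R X + t. Camera axes: x right, y down, z forward; pixel columns grow to the right and rows downward; lengths in mm; the calibration is good to about 2 mm. A picture is of the moment at which its call begins. camera_model takes no time and is no camera call.
- workorder.close_job(): hands the job in, once; it reports no verdict.
Trained networks look in the newest picture that a camera, given by its name, has taken for a name from the list of things; names that differ only in an ending like _2 or _b are one class to them, and where a whole thing is asked for, a point or a joint stands for the part that bears it (a point fixed in the world has none). Each returns a list of dicts, best first, with "score" (0 to 1); they miss things now and then, are a little off and sometimes report something else, mostly with a low value. They report only what shows in the picture. A call takes as long as a camera call. They do not tell look-alikes from the thing itself.
- finder.masks_of(camera, query): "pixels" (384x512 bool, what is visible of it) and "pixel" ([column, row] in pixels, amid what is visible of it).
The state is a dict: "t": time; "qpos": joint angles; "qvel": joint speeds; "joint_torque": joint torques, N m; "tcp_pos": TCP position; "eef_rot": TCP orientation; "force": force on the tool from outside, world axes, zero at the start; "ft_torque": the same for the moment, N m; "width": finger opening in mm.
Only numpy, scipy, OpenCV 4.12 (cv2) and the standard library are available. Lean on these libraries where they do the work, as an engineer would, in place of code of your own. Each camera call takes 0.05 s, during which the arm holds its last target. There are 200 camera calls.

TASK

Using only your fingertips, push the wooden offcut along the deck of the offcut box so that it swings the metal flap open and drops down the slide inside, without ever lifting it. Pull your fingers back out of the doorway promptly, before the soft-closing flap comes down on them, and leave the flap hanging shut behind the offcut. Leave the brush jar, the glue bottle and the bear cut-out standing where they are.

Things in the scene. Friction and masses are not known exactly. Their poses are not given: they have to be found in the camera images.
- chute: The offcut box, fixed to the bench: plywood with a clear roof, a level aluminium deck in front. Origin on the bench straight below the closed flap; x points into the box (pushing direction), y left, z up. Roof and walls span x = 0 to +267 mm, 120 mm wide, up to 156 mm above the bench. Inside, the floor is 12 mm above the bench, the rear wall's face at x = +255 mm.
- doorway (a point): Middle of the doorway, on the deck's top, 90 mm above the chute's origin, same axes. The doorway is 96 mm wide between the walls and 58 mm high up to the flap's hinge. The slippery deck (friction about 0.22), 96 mm wide, runs from 160 mm in front of this point (open end) to the lip. Along it, in front, run two guide rails, 12 mm high above the deck and 12 mm thick.
- lip (a point): Middle of the deck's inner edge, 30 mm inside the doorway; from here a slippery aluminium slide falls at 40 degrees to the box floor.
- flap_hinge (a point): The smooth aluminium flap plate that closes the doorway, 90 mm wide, 3 mm thick; this point lies on its hinge axis, turning with it, at the doorway's upper edge, 148 mm above the bench; when shut it hangs straight down (its own -z) to 4 mm above the deck. It swings inwards only.
- flap (a joint): Angle of the flap: 0 = hanging shut, grows to 1.4 rad as its lower edge swings inwards and up. It is light (about 40 g) and opens under a push of less than a newton; a damper in the hinge lets it sink shut under its own weight in about 2 to 4 s.
- offcut: The wooden offcut lying flat on the deck before the flap: 100 mm long (x), 60 wide (y), 25 thick, about 100 g. Origin at the centre of its outline, half-way up. Rear end (-x, towards the deck's open end) square and flat; front end (+x) has a curved bite 30 mm deep. Mass centre 6 mm behind the origin. It tips over the lip and slides down once its rear end is about at the doorway.
- brush_jar: A glass jar, 68 mm across and 82 mm high, with brushes standing up to 190 mm; origin at the centre of its underside. Stands on the bench beside the box; leave alone.
- glue: A white glue bottle, 56 mm across, 150 mm high; origin at the centre of its underside. Stands on the bench beside the box; leave alone.
- bear: A finished flat wooden bear-head cut-out (a disc 68 mm across with two round ears), 14 mm thick, lying on the bench beside the box; origin at the centre of the disc's underside. Leave alone.
There are look-alikes about, which are no part of the job. Leave any green or orange look-alike of the offcut alone.

How it is judged (in metres and radians):
On the way, in this order (a step that is already met when the one before it is completed fails the run):
1. the offcut, still on the deck, has pushed the flap open (value of joint flap above 0.4 rad and x of offcut in the frame of chute above -0.04 m), for 0.1 s.
2. the offcut has dropped down the slide inside the box (x of offcut in the frame of chute above 0.07 m and z of offcut in the frame of chute below 0.085 m), for 0.1 s.
At the end, for the whole second after the job is handed in: The offcut lies at rest inside the box, its centre at least 80 mm behind the doorway and lower than 80 mm above the bench; the flap hangs shut (below 0.08 rad) (x of offcut in the frame of chute between 0.08 and 0.25 m and y of offcut in the frame of chute between -0.048 and 0.048 m and z of offcut in the frame of chute below 0.08 m and linear speed of offcut below 0.02 m/s and value of joint flap below 0.08 rad); the robot touches nothing.
It fails at once if the offcut is lifted: its centre rises more than 25 mm above where it lies on the deck (z of offcut in the frame of chute above 0.1275 m).
It fails at once if the flap comes down on the fingers: it touches them while less than 0.35 rad open, after the offcut has dropped (z of offcut in the frame of chute below 0.085 m and value of joint flap below 0.35 rad and contact force between the fingers and flap above 0.1 N).
It fails at once if the brush jar is moved more than 20 mm or tipped (distance of brush_jar from where it was at the start of the episode above 0.02 m or angle between brush_jar's own z axis and vertical above 0.3 rad).
It fails at once if the glue bottle is moved more than 20 mm or tipped (distance of glue from where it was at the start of the episode above 0.02 m or angle between glue's own z axis and vertical above 0.3 rad).
It fails at once if the bear cut-out is moved more than 20 mm (distance of bear from where it was at the start of the episode above 0.02 m).
It also fails if it takes over 32 s, if anything falls off the work surface, if the arm or the gripper's body presses on something with over 40 N, if the wrist force passes 120 N, or if a joint passes its speed limit or range.

## Working session

There is one attempt and no reset: what is moved stays moved. The work goes in short steps, Python scripts to look and compute and a shell command to move; the robot and the scene stay as the last step left them, time stands still between calls to the robot, and variables do not carry over. Pictures are saved under pics/ and viewed, about 8 in all and at most 12, crops included, and the job is handed in when it is done.

```bash
mkdir -p pics; ls
python3 - <<'E'
from workcell import readout, eyes
import cv2
s=readout.get_state();print(s)
for n in("side","top"):
    p,d=eyes.read_camera(n);cv2.imwrite(f"pics/{n}0.png",p);m=eyes.camera_model(n);print(n,m)
E
```

```text
pics
{'t': 0.0, 'qpos': array([-1.33569374,  0.60011005, -0.00255323,  1.60014959,  0.00181066,
        0.94288754, -0.07981599]), 'qvel': array([ 8.16457825e-04,  6.38706848e-04, -2.98942116e-04, -4.56813632e-04,
       -7.25992208e-04,  8.94593037e-04, -4.47396769e-05]), 'joint_torque': array([-6.16556099e-04, -7.65041399e+01,  1.49713553e+00, -2.52344298e+01,
       -5.24445414e-02,  1.69818423e-02,  1.47244623e-04]), 'tcp_pos': array([222.33617066, 689.8449475 , 403.86344988]), 'eef_rot': array([-0.4166802 ,  0.57197063,  0.41595362,  0.57114779]), 'force': array([-0.39282635,  1.17656586,  0.31614319]), 'ft_torque': array([-0.00344419,  0.02512205,  0.02563765]), 'width': 92.79430033018781}
side {'intrinsics': array([[358.23056843,   0.        , 253.31993546],
       [  0.        , 358.23056843, 187.48269194],
       [  0.        ,   0.        ,   1.        ]]), 'R': array([[ 0.69763109, -0.71641129, -0.00810685],
       [-0.52978678, -0.50821528, -0.67900162],
       [ 0.4823244 ,  0.47798754, -0.73409201]]), 't': array([-343.94637036,  402.98947478,  529.49732835])}
top {'intrinsics': array([[422.79211542,   0.        , 259.0012415 ],
       [  0.        , 422.79211542, 190.42357079],
       [  0.        ,   0.        ,   1.        ]]), 'R': array([[-0.15714515, -0.98755768, -0.00593611],
       [-0.96756168,  0.15516169, -0.19937211],
       [ 0.19781252, -0.02558681, -0.97990587]]), 't': array([ 132.71955078,  562.0181275 , 1091.06511155])}
```

View pics/top0.png

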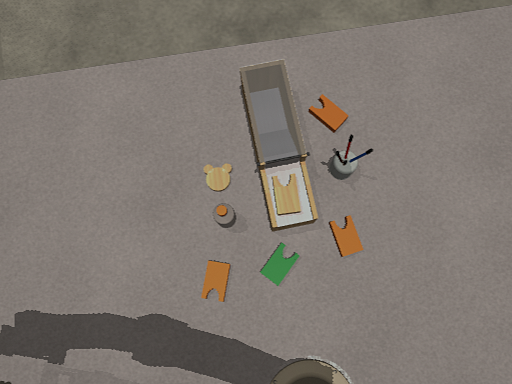

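View pics/side0.png

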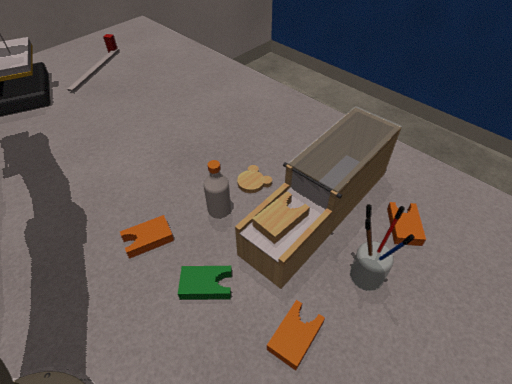

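The top view shows the box at about cols 240–315, rows 60–228, with the doorway near row 163 and the offcut at about (287,195). The glue is at (224,215), the jar at (345,165) and the bear at (218,178). The side view agrees, with the offcut on the deck at about (282,215).

```bash
cat > h.py <<'E'
import numpy as np, cv2
from workcell import readout, eyes, finder
def cloud(n,d):
    m=eyes.camera_model(n);K=m["intrinsics"];v,u=np.mgrid[:384,:512]
    P=np.stack([(u-K[0,2])/K[0,0]*d,(v-K[1,2])/K[1,1]*d,d],-1)
    return (P-m["t"])@m["R"]      # R^T(p-t)
def proj(n,X):
    m=eyes.camera_model(n);c=m["R"]@np.asarray(X,float)+m["t"];q=m["intrinsics"]@c;return q[:2]/q[2]
def ray(n,uv,z):
    m=eyes.camera_model(n);K=m["intrinsics"];r=m["R"].T@np.linalg.solve(K,[*uv,1]);o=-m["R"].T@m["t"]
    return o+r*(z-o[2])/r[2]
E
python3 - <<'E'
from h import *
for n in("top","side"):
    p,d=eyes.read_camera(n);W=cloud(n,d)
    np.save(n+".npy",W);ok=d>0
    for q in("chute","offcut","glue","brush_jar","bear"):
        for r in finder.masks_of(n,q)[:5]:
            k=r["pixels"]&ok;X=W[k]
            if len(X)<10: continue
            print(n,q,round(r["score"],2),np.round(r["pixel"]),len(X),"med",np.median(X,0).round(),"zpct",np.percentile(X[:,2],[2,25,50,75,98]).round())
            if q=="chute":
                T=X[(X[:,2]>150)&(X[:,2]<162)];R=X[(X[:,2]>98)&(X[:,2]<107)]
                for nm,A in(("top",T),("rail",R)):
                    if len(A)>10:
                        b=cv2.minAreaRect(A[:,:2].astype(np.float32));print(nm,len(A),b,cv2.boxPoints(b).round().tolist())
            if q=="offcut":
                A=X[np.abs(X[:,2]-np.percentile(X[:,2],80))<4];b=cv2.minAreaRect(A[:,:2].astype(np.float32));print("  ",b,cv2.boxPoints(b).round().tolist())
    cv2.imwrite(f"pics/{n}1.png",cv2.resize(p[40:250,180:400] if n=="top" else p[90:300,190:410],None,fx=2.8,fy=2.8,interpolation=cv2.INTER_CUBIC))
E
```

```text
top chute 0.9 [274. 137.] 7145 med [688. -24. 154.] zpct [ 44.  99. 154. 156. 159.]
top 4537 ((759.630615234375, -20.623130798339844), (273.1017150878906, 128.69703674316406), 3.260254144668579) [[620.0, 36.0], [627.0, -93.0], [900.0, -77.0], [892.0, 51.0]]
rail 577 ((679.7974853515625, -26.275421142578125), (420.6564636230469, 119.97001647949219), 2.6314055919647217) [[467.0, 24.0], [472.0, -96.0], [893.0, -77.0], [887.0, 43.0]]
top offcut 0.96 [288. 193.] 891 med [538. -22. 114.] zpct [ 87. 112. 114. 116. 118.]
   ((545.2447509765625, -24.997785568237305), (59.775917053222656, 99.4038314819336), 88.41725158691406) [[495.0, -54.0], [594.0, -56.0], [596.0, 4.0], [496.0, 6.0]]
top offcut 0.7 [328. 114.] 666 med [ 773. -196.   24.] zpct [ 6. 22. 24. 26. 29.]
   ((779.681396484375, -195.1898956298828), (98.40902709960938, 61.327232360839844), 39.586021423339844) [[722.0, -203.0], [761.0, -250.0], [837.0, -187.0], [798.0, -140.0]]
top offcut 0.66 [348. 238.] 765 med [ 415. -175.   24.] zpct [ 2. 22. 24. 26. 28.]
   ((420.6358642578125, -175.31375122070312), (98.05158233642578, 60.6020240
[... 2270 characters left out ...]
73047, 60.70161056518555), 38.306068420410156) [[722.0, -202.0], [760.0, -250.0], [839.0, -187.0], [801.0, -140.0]]
side offcut 0.74 [204. 283.] 1587 med [368.  14.  24.] zpct [ 1. 23. 24. 25. 27.]
   ((373.6306457519531, 16.172161102294922), (60.15473556518555, 100.00946807861328), 45.502410888671875) [[317.0, 30.0], [388.0, -40.0], [430.0, 3.0], [359.0, 73.0]]
side glue 0.77 [219. 191.] 1120 med [513. 129.  86.] zpct [  7.  48.  86. 108. 150.]
side bear 0.86 [256. 179.] 717 med [643. 143.  13.] zpct [-1. 11. 13. 14. 16.]
side bear 0.36 [371. 259.] 2214 med [ 601. -204.   81.] zpct [  1.  52.  81. 112. 188.]
side bear 0.24 [312. 186.] 841 med [628. -30. 125.] zpct [ 94. 110. 125. 141. 152.]
```

View pics/top1.png

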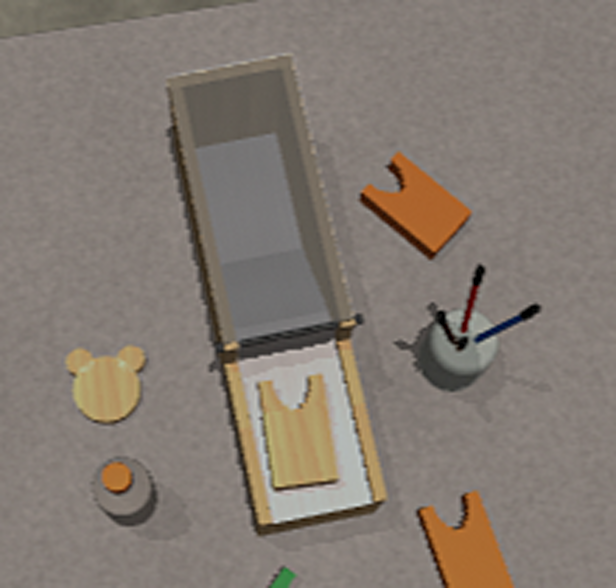

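Run:
```python
from h import *
from scipy.spatial.transform import Rotation as R
s=readout.get_state();M=R.from_quat(s["eef_rot"]).as_matrix();print(s["t"],M.round(3))
yaw=np.radians(2.6);cx=np.array([np.cos(yaw),np.sin(yaw),0]);cy=np.array([-cx[1],cx[0],0]);D=np.array([629.,-29,90])
z=M[:,2];d=np.degrees(np.arctan2(cy[1],cy[0])-np.arctan2(z[1],z[0]));print("world yaw needed",d,(d+180)%360-180)
W=np.load("top.npy").reshape(-1,3);S=np.load("side.npy").reshape(-1,3)
for A in(W,S):
    k=(A[:,0]>520)&(A[:,0]<720)&(A[:,1]<-105)&(A[:,1]>-300)&(A[:,2]>90);B=A[k];print("brush",B.min(0),B.max(0))
    q=(A-D)@np.array([cx,cy,[0,0,1]]).T
    k=(q[:,2]>61)&(q[:,2]<70)&(np.abs(q[:,1])<70)&(q[:,0]<30)&(q[:,0]>-40);print("hinge front x",np.percentile(q[k,0],[0,1,5,20]),q[k][:,1].min(),q[k][:,1].max())
    k=(q[:,2]>20)&(q[:,2]<60)&(np.abs(q[:,1])<40)&(q[:,0]<30)&(q[:,0]>-30);print("flap x",np.percentile(q[k,0],[1,20,50,80]))
    k=(q[:,2]>21)&(q[:,2]<29)&(np.abs(q[:,1])<40)&(q[:,0]<-25)&(q[:,0]>-160);b=cv2.minAreaRect(q[k][:,:2].astype(np.float32));print("offcut in chute",b)
    k=(q[:,2]>9)&(q[:,2]<15)&(np.abs(q[:,1])<65)&(np.abs(q[:,1])>40)&(q[:,0]<-15)&(q[:,0]>-175);print("rails",q[k].min(0),q[k].max(0))
```

```text
0.7 [[ 0.    -0.952  0.307]
 [ 0.     0.307  0.952]
 [-1.     0.     0.   ]]
world yaw needed 20.459872188333254 20.459872188333264
brush [ 583.54316284 -244.43832826   90.27897841] [ 650.87941239 -154.6241799   192.14520195]
hinge front x [-6.21789516 -3.86092124 -0.53396556  3.53790267] -65.833611207993 68.84106959852637
flap x [-3.07178091 -2.0800356  -1.56948831 -1.01725171]
offcut in chute ((-82.97560119628906, 7.760053634643555), (59.77592468261719, 99.97344970703125), 85.8172607421875)
rails [-159.78171529  -59.67524936    9.0039459 ] [-15.05073299  60.31903222  14.96567073]
brush [ 583.44293013 -245.62934263   90.33472588] [ 654.48959051 -155.77914079  190.44464139]
hinge front x [-5.51535631 -3.6014789  -1.08193037  1.5301557 ] -66.79236120186513 68.74618377874228
flap x [-2.95102167 -1.77592979 -1.09604556 -0.34807995]
offcut in chute ((-82.44621276855469, 7.391101837158203), (61.36796951293945, 101.84793853759766), 86.10430145263672)
rails [-160.19668105  -60.34128825    9.00410414] [-15.06720707  61.06147916  14.35508172]
```

```bash
python3 -m handwheel '[0,-1,0,-1,0,-1,0,-1,0,-1,0,-1,0,-1,0,-1,0,-1,-1,-0.09,0,-1,-1,0,0,-1,-1,0,0,-0.6,-1,0,0,0,-1,0,0,0,-1,0,0,0,-1,0,0,0,-1,0]' 30; python3 -c "
from workcell import readout;s=readout.get_state();print(s['qpos'],s['qvel'])"
```

```text
t: 2.2
tcp_pos: [419.1, 475.4, 404.9]
eef_rot: [0.511, -0.489, -0.511, -0.489]
force: [0.3, -0.0, -0.2]
width: 30.2
[-0.86201591  0.49052061 -0.11141606  1.81360248  0.07046697  0.84098112
  0.6084072 ] [ 0.21196926 -0.17382964 -0.01243743  0.33310819 -0.0034688  -0.1629536
  0.18576923]
```

```bash
python3 -m handwheel '[0,0,-1,0,0,0,-1,0,0,0,-1,0,0,0,-1,0,0,0,-1,0,0,0,-1,0,0,0,-1,0,0,0,-1,0,0,0,-1,0,0,0,-1,0,0,0,-1,0,0,0,-1,0]'
cat > where.py <<'E'
from h import *
from scipy.spatial.transform import Rotation as R
s=readout.get_state();M=R.from_quat(s["eef_rot"]).as_matrix();yaw=np.radians(2.6);c,n=np.cos(yaw),np.sin(yaw)
d=s["tcp_pos"]-[629,-29,90+186];print("t",s["t"],"tip in chute",(c*d[0]+n*d[1]).round(1),(c*d[1]-n*d[0]).round(1),d[2].round(1),"jaw yaw",np.degrees(np.arctan2(M[1,2],M[0,2])).round(2),"want 92.6","down",M[2,0].round(4),"F",s["force"].round(2),"w",s["width"])
E
python3 where.py
```

```text
t: 3.7
tcp_pos: [432.4, 174.9, 404.8]
eef_rot: [0.511, -0.489, -0.511, -0.489]
force: [0.6, -0.2, -0.0]
width: 30.0
t 3.7 tip in chute -187.1 212.6 128.8 jaw yaw 92.58 want 92.6 down -1.0 F [ 0.57 -0.15 -0.02] w 29.981834212025717
```

```bash
python3 -m handwheel '[0,-0.2,-1,0,0,-0.2,-1,0,0,-0.2,-1,0,0,-0.2,-1,0,0,-0.2,-1,0,0,0,-1,0,0,0,-1,0,0,0,-1,0,0,0,0,0,0,0,0,0]'; python3 where.py
```

```text
t: 4.95
tcp_pos: [466.4, -22.0, 404.8]
eef_rot: [-0.511, 0.488, 0.511, 0.489]
force: [0.7, 0.3, 0.4]
width: 30.1
t 4.95 tip in chute -162.2 14.4 128.8 jaw yaw 92.59 want 92.6 down -1.0 F [0.65 0.28 0.41] w 30.08786553375506
```

```bash
python3 -m handwheel '[1,0,-0.3,0,1,0,0,0,1,0,0,0,1,0,0,0,0.8,0,0,0,0,0,0,0,0,0,0,0]'; python3 where.py
python3 - <<'E'
from h import *
p,d=eyes.read_camera("side");cv2.imwrite("pics/side2.png",p)
E
```

```text
t: 5.82
tcp_pos: [467.1, -29.2, 285.2]
eef_rot: [0.511, -0.488, -0.511, -0.489]
force: [0.0, 0.3, 0.6]
width: 30.2
t 5.825 tip in chute -161.7 7.2 9.2 jaw yaw 92.64 want 92.6 down -1.0 F [0.02 0.32 0.58] w 30.152633578817703
```

View pics/side2.png

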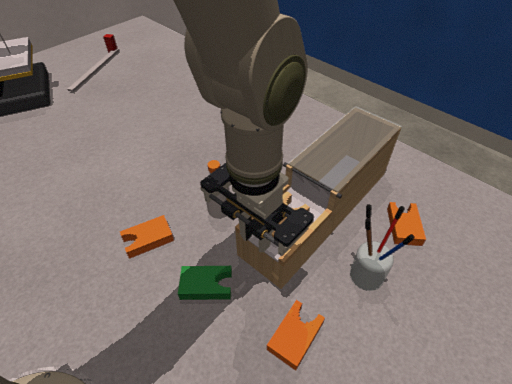

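The gripper is squarely behind the offcut at about (275,215), with the fingers between the rails. I'll do a gentle first push.

```bash
python3 -m handwheel '[0,-0.4,0,0,0,-0.3,0,0,0,-0.3,0,0,0,-0.3,0,0,0,-0.3,0,0,0,-0.3,0,0,0,-0.3,0,0,0,0,0,0]'; python3 where.py
cat > look.py <<'E'
from h import *
import sys
p,d=eyes.read_camera("top");cv2.imwrite("pics/top%s.png"%sys.argv[1],cv2.resize(p[40:250,180:400],None,fx=2.8,fy=2.8,interpolation=cv2.INTER_CUBIC))
p,d=eyes.read_camera("side");cv2.imwrite("pics/side%s.png"%sys.argv[1],cv2.resize(p[90:300,190:410],None,fx=2.8,fy=2.8,interpolation=cv2.INTER_CUBIC));W=cloud("side",d)
yaw=np.radians(2.6);c,n=np.cos(yaw),np.sin(yaw)
for r in finder.masks_of("side","offcut")[:6]:
    X=W[r["pixels"]&(d>0)]-[629,-29,0];q=np.c_[c*X[:,0]+n*X[:,1],c*X[:,1]-n*X[:,0],X[:,2]]
    if abs(np.median(q[:,1]))<60: print(round(r["score"],2),r["pixel"],np.percentile(q,[2,50,98],axis=0).round().tolist())
E
python3 look.py 3
```

```text
t: 6.88
tcp_pos: [522.5, -27.1, 284.7]
eef_rot: [0.511, -0.488, -0.511, -0.489]
force: [-0.3, 0.2, 0.9]
width: 30.6
t 6.875 tip in chute -106.3 6.7 8.7 jaw yaw 92.59 want 92.6 down -1.0 F [-0.31  0.24  0.89] w 30.564682726943172
0.67 [203.8, 281.9] [[-301.0, 6.0, -1.0], [-258.0, 55.0, 24.0], [-207.0, 104.0, 27.0]]
0.61 [277.2, 219.4] [[-96.0, -19.0, 90.0], [-94.0, 7.0, 104.0], [-27.0, 23.0, 116.0]]
```

View pics/side3.png

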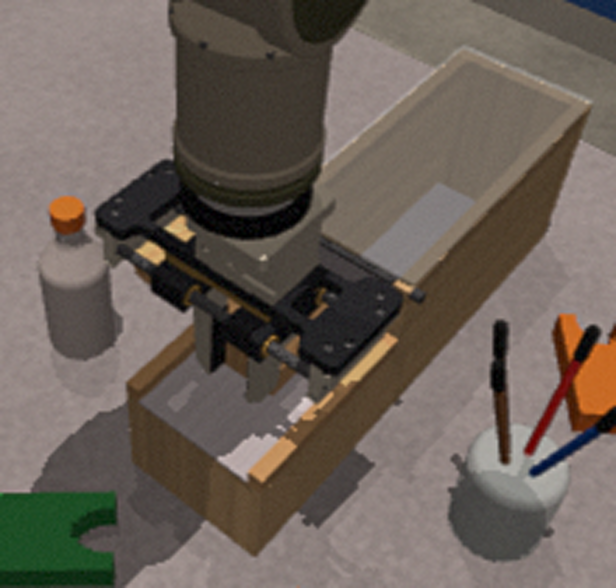

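```bash
python3 -m handwheel '[0,-0.4,0,0,0,-0.5,0,0,0,-0.6,0,0,0,-0.9,0,0,0,-1,0,0,0,0,0,0,0,1,0,0,0,1,0,0,0,1,0,0]'; python3 where.py; python3 look.py 4
```

```text
t: 8.15
tcp_pos: [530.7, -26.8, 284.7]
eef_rot: [-0.511, 0.489, 0.511, 0.489]
force: [-0.3, -0.2, 0.2]
width: 30.2
t 8.15 tip in chute -98.1 6.6 8.7 jaw yaw 92.58 want 92.6 down -1.0 F [-0.26 -0.22  0.24] w 30.197600272696793
0.73 [206.9, 283.1] [[-301.0, 6.0, 3.0], [-258.0, 55.0, 24.0], [-207.0, 102.0, 27.0]]
0.48 [324.4, 187.8] [[-160.0, -60.0, 2.0], [32.0, -28.0, 102.0], [259.0, 57.0, 158.0]]
```

View pics/side4.png

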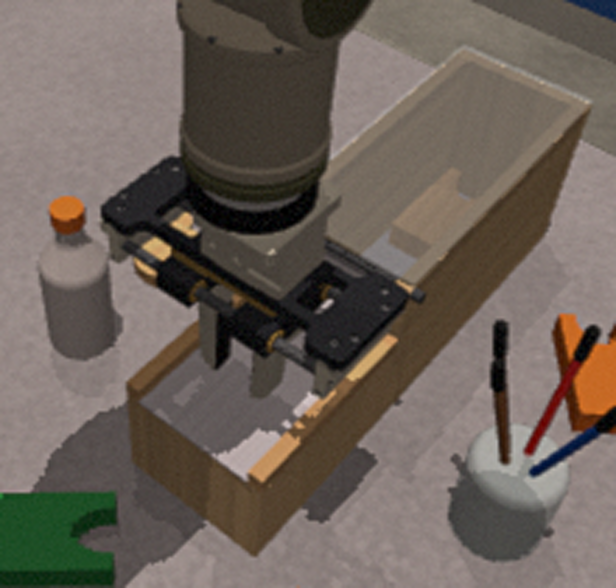

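The offcut has dropped: it shows through the roof at crop (430,215). Next I'll back out, rise, wait for the flap and check.

```bash
python3 -m handwheel '[0,1,0,0,0,1,0,0,0,0.5,0,0,-1,0,0,0,-1,0,0,0,-1,0,0,0,-1,0,0,0,-1,0,0,0,0,0,1,0,0,0,1,0,0,0,1,0]'; python3 -m handwheel '[0,0,1,0,0,0,1,0,0,0,1,0,0,0,1,0,0,0,1,0,0,0,1,0,0,0,0,0,0,0,0,0,0,0,0,0,0,0,0,0,0,0,0,0,0,0,0,0]';python3 -m handwheel '[0,0,0,0,0,0,0,0,0,0,0,0,0,0,0,0,0,0,0,0,0,0,0,0,0,0,0,0,0,0,0,0,0,0,0,0,0,0,0,0,0,0,0,0,0,0,0,0]'; python3 where.py; python3 look.py 5
python3 - <<'E'
from h import *
yaw=np.radians(2.6);c,n=np.cos(yaw),np.sin(yaw)
for m in("top","side"):
    p,d=eyes.read_camera(m);W=cloud(m,d).reshape(-1,3);X=W-[629,-29,0]
    q=np.c_[c*X[:,0]+n*X[:,1],c*X[:,1]-n*X[:,0],X[:,2]]
    k=(q[:,2]>96)&(q[:,2]<142)&(abs(q[:,1])<38)&(q[:,0]>-30)&(q[:,0]<60);print(m,"flap",k.sum(),[(z,np.median(q[k&(abs(q[:,2]-z)<5),0]).round(1)) for z in(100,110,120,130,138)])
    for o in("glue","brush_jar","bear"):
        for r in finder.masks_of(m,o)[:1]:print(o,r["score"],np.median(W.reshape(384,512,3)[r["pixels"]],0).round())
E
```

```text
t: 9.68
tcp_pos: [466.9, 46.3, 410.2]
eef_rot: [0.511, -0.488, -0.511, -0.489]
force: [0.4, -0.1, 0.1]
width: 30.2
t: 11.18
tcp_pos: [459.3, 195.1, 409.8]
eef_rot: [0.511, -0.489, -0.511, -0.489]
force: [0.2, -0.4, 0.8]
width: 30.0
t: 12.68
tcp_pos: [459.3, 195.2, 409.7]
eef_rot: [0.511, -0.489, -0.511, -0.489]
force: [-0.3, 0.6, -0.5]
width: 30.2
t 12.675 tip in chute -159.4 231.7 133.7 jaw yaw 92.59 want 92.6 down -1.0 F [-0.29  0.62 -0.5 ] w 30.21422814764028
top flap 121 [(100, np.float64(-1.2)), (110, np.float64(-1.3)), (120, np.float64(-1.5)), (130, np.float64(-1.5)), (138, np.float64(-1.7))]
glue 0.41 [524. 155. 102.]
brush_jar 0.93 [ 607. -195.   81.]
bear 0.59 [644. 149.  13.]
side flap 503 [(100, np.float64(-0.8)), (110, np.float64(-0.9)), (120, np.float64(-0.9)), (130, np.float64(-0.9)), (138, np.float64(-1.0))]
glue 0.77 [513. 130.  85.]
brush_jar 0.79 [ 601. -204.   81.]
```

View pics/side5.png

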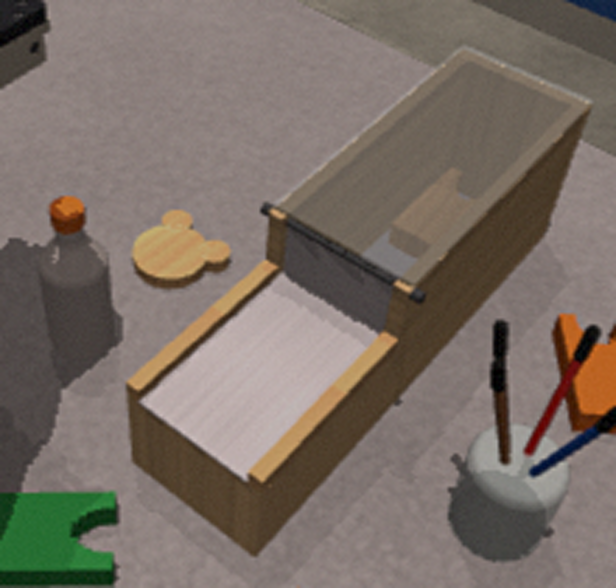

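View pics/top5.png

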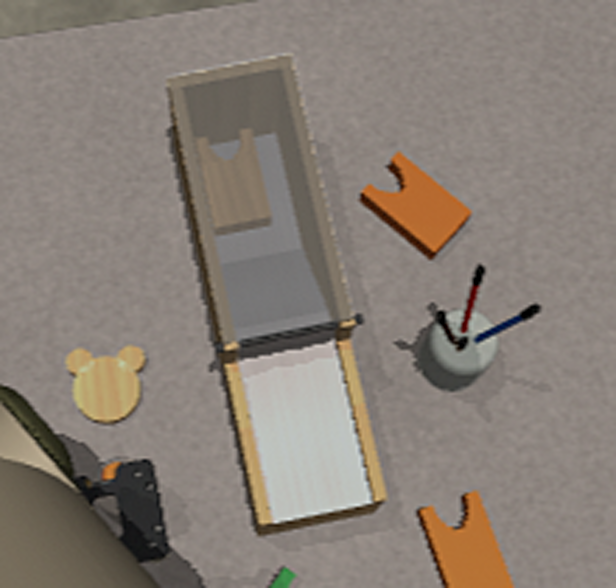

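The flap hangs shut, plumb in both clouds, and the offcut lies still inside (top crop ≈(235,180), side crop ≈(430,215)). I'll triangulate it before handing in.

Run:
```python
from h import *
yaw=np.radians(2.6);c,n=np.cos(yaw),np.sin(yaw)
f=lambda X:(round(c*(X[0]-629)+n*(X[1]+29)),round(c*(X[1]+29)-n*(X[0]-629)),round(X[2]))
# top-face rear corners: [top crop],[side crop]; plus left-front horn tip
for a,b in(((218,229),(392,230)),((270,218),(428,240)),((250,130),(459,171))):
    P=[]
    for m,(u,v),o in(("top",a,(180,40)),("side",b,(190,90))):
        k=eyes.camera_model(m);P.append((k["intrinsics"]@np.c_[k["R"],k["t"]],np.array([u/2.8+o[0],v/2.8+o[1]])))
    X=cv2.triangulatePoints(P[0][0],P[1][0],P[0][1],P[1][1])[:,0];print(f(X[:3]/X[3]))
for z in(25,40,60,75): print(z,[f(ray("top",(u/2.8+180,v/2.8+40),z)) for u,v in((235,183),)],[f(ray("side",(425/2.8+190,212/2.8+90),z))])
```

```text
(153, 36, 31)
(139, -12, 63)
(219, -2, 84)
25 [(201, 8, 25)] [(198, 29, 25)]
40 [(195, 9, 40)] [(183, 22, 40)]
60 [(187, 11, 60)] [(162, 13, 60)]
75 [(181, 12, 75)] [(147, 7, 75)]
```

Run:
```python
from h import *
yaw=np.radians(2.6);c,n=np.cos(yaw),np.sin(yaw)
T=np.array([[c,-n],[n,c]])
out=[]
for m,o in(("top",(80,225)),("side",(100,310))):
    p,d=eyes.read_camera(m);S=6
    if m=="top":y0,x0=60,225
    else:y0,x0=120,290
    im=cv2.resize(p[y0:y0+90,x0:x0+65],None,fx=S,fy=S,interpolation=cv2.INTER_CUBIC);im2=im.copy()
    Q=[]
    for z in(37,12):
        L=[]
        for a,b in((-50,-30),(50,-30),(50,30),(-50,30)):
            w=T@np.array([201+a,8+b])+[629,-29];L.append((proj(m,[*w,z])-[x0,y0])*S)
        cv2.polylines(im,[np.int32(L)],True,(0,0,255) if z==37 else (255,0,0),1)
    out.append(im)
cv2.imwrite("pics/ov.png",np.hstack(out))
```

```text
(no output)
```

View pics/ov.png

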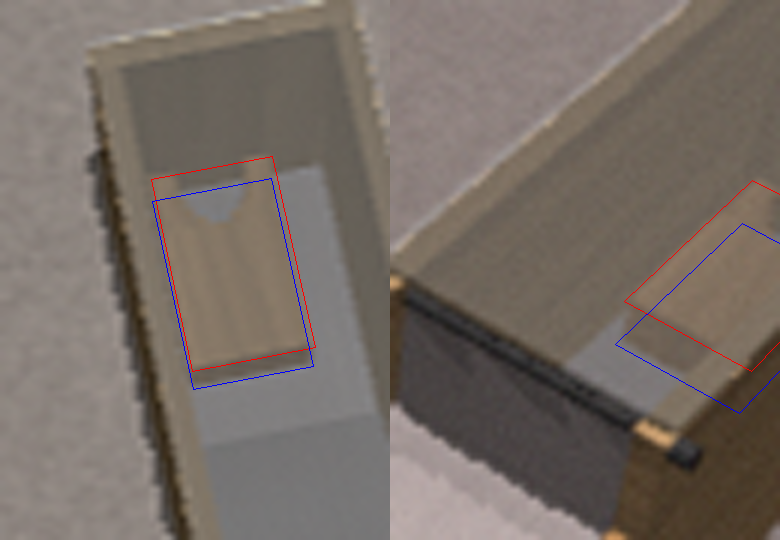

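The overlay of an offcut lying flat on the floor, centred near (201, 8, 24), matches both views. All the end conditions hold, so I'm handing in.

```bash
python3 -c "
from workcell import workorder;print(workorder.close_job())"
```

```text
the job is handed in; nothing more can be done
None
```

The offcut is inside the box and the flap hangs shut behind it. I handed the job in at about 13 to 14 s of the 32 s allowed, and it reported no verdict.

**What I did:** I set the fingers to a 30 mm opening and pushed the offcut's square rear end along the deck, first slowly, then faster. The fingers pulled back at once, and by their measured position they stayed in front of the doorway throughout. I then moved the arm aside and waited for the flap to close.

**Last checks:**
- **Offcut:** it lies flat on the box floor, with its centre at about x = 201, y = 8, z = 24 mm in the chute frame. It showed in the same place in pictures about 4.5 s apart. An overlay of that pose matched both camera views.
- **Flap:** it reads plumb in both cameras' depth data, within about 1 mm from top to bottom.
- **Things to leave alone:** the jar and the bear are where they were. The glue bottle also matches in the side view.
- **Robot:** it stood clear and showed only sensor noise in the force reading.

**Checks that disagreed:**
- **Offcut triangulation:** my first try from hand-picked corners gave inconsistent heights of 31 to 84 mm, most likely from mismatched corners. I replaced it with the overlay.
- **Glue in the top view:** it read about 10 mm in x and 15 mm in y off at a low score (0.41), because the gripper was partly covering it.
- **Bear in the side view:** the detector missed it in the final check, though it is visible in that picture.

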